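# Turn an empty stack-nest tote end for end and stack it on the full one

## Task

Take the upper empty tote out of the nested pair, turn it end for end so that it will stack instead of nest, and stack it on the full tote in the steel stand. The full tote's exact place along the stand is not known, so feel for the ledges: let the feet down gently onto it until they are fully home between the end stops and the tote stands level, without banging or forcing, then let go. Leave everything else where it is.

Things in the scene. Friction and masses are not known exactly. Their poses are not given: they have to be found in the camera images.
- top_empty: Empty grey plastic stack-nest tote to be moved: 180 long (its x), 68 wide (y), 78 high, 0.2 to 0.33 kg, balanced at its middle. Origin: middle of the footprint at the underside of its feet, z up. Starts nested in lower_empty, pointing the same way, origin 24 above the other's. Turned end for end over a tote of its kind, it stacks: its feet stand on the other's ledges, origin 66 above the other's
- grip (a point): Middle of the moved tote, 66 above its origin. Round the top runs an upright-sided band 24 high (54 to 78 above the origin), 180 x 68: grip it across the 68 mm (along y). Nested, the band stands on the lower tote's rim, flush with it, so fingertips reaching below the band clamp both totes. Below the band the walls taper to 159 x 47 at the floor, which is 6 above the origin
- single_end (a point): Moved tote, top edge of its -x end (label frame outside). Inside this end there is one pillar, in the middle of the end wall; under it two feet, 35 long and 6.5 wide, near the corners (x -79 to -44, |y| 15 to 21.5)
- double_end (a point): Moved tote, top edge of its +x end. Inside this end there are two pillars, one in each corner; under it one foot in the middle, 35 long and 10 wide (x 44 to 79). All feet are 6 high; two more lie midway along the sides
- stand: Steel channel stand, 250 long (its x), 78 wide, fixed to the bench; side rails 29 high, end lips 17. Origin: middle of its underside on the bench, z up. In it, held by rubber-lined rails, the full tote: same model, heaped with hinges to about 25 below its rim, its single end at the stand's -x, origin 8 above the stand's, same y and axes. It does not give under 40 N; over 30 N would damage it
- seat (a point): Fixed to the stand, 74 above its origin: where the moved tote's origin comes to rest, turned end for end, if the full tote stands mid-stand. The full tote was pushed in by hand and stands anywhere from 16 mm to the -x side to 16 mm to the +x side of that, which is not measured and must be seen or felt; height and y are exact
- rim (a point): Fixed to the stand, 12 above seat: height of the full tote's rim. Its pillar tops are ledges 12 below the rim, each with an end stop, level with the rim, towards the end wall. The feet enter between the end stops with 3 mm to spare each way lengthwise, narrowing to 1.5 when home; cheeks 5 high on the ledges leave 1.8 each way across. Feet off this place ride on rim or stops, 12 too high
- lower_empty: Empty tote of the same kind and size, the lower of the nested pair, loose on the bench, 0.25 kg; origin and axes as for top_empty. It stays where it is
- mallet: Joiner's wooden mallet, head 125 x 70 x 85 with a 220 handle, lying near the back; leave it
- chisel: Bench chisel, 265 long, handle 31 thick, lying between the totes; leave it
- screw_jar: Glass screw jar, 66 across, 85 high, near the back; leave it
- filler_tin: Tin of filler, 84 across, 75 high, standing beyond the chisel; leave it
- oil_stone: Sharpening stone in a wooden base, 200 x 62 x 38, at the left; leave it
- glazing_bar: Offcut of wooden glazing bar, 220 x 45 x 40, at the right; leave it
Not all that is in view belongs to the job. Leave any purple look-alike of the lower_empty alone.

How it is judged:
By the outcome, as a careful person would: the job done as asked, in the order asked, and still so for the second after the job is handed in, with the robot touching nothing.
It also fails if it takes over 64 s, if anything falls off the work surface, if the arm or the gripper's body presses on something with over 40 N, if the wrist force passes 120 N, or if a joint passes its speed limit or range.

## Robot

A 6-joint arm with a two-finger parallel gripper is mounted at the origin on the work surface. World frame = base frame: x ahead of the robot, y to its left, z up, the work surface at z = 0. Lengths are in m, angles in rad, forces in N, time in s.
With the tool pointing down it reaches from about 0.35 to 0.975 m from the base axis. Payload 4.9 kg.
Tool frame: the origin (TCP) lies at the very end of the fingers, on their centre line; the grasp point (between the pads) lies manip.grip_point_offset behind it (manip.grip_point_offset is the distance from the TCP to the grasp point, in m); z points along the fingers, y is the line along which they close (so a half turn about z gives the same grasp; the last joint's range is limited). The gripper opens to 85 mm and grips with 20 to 120 N. Pads are 22 mm wide; open, the fingers measure 114 mm over their backs; the gripper's body (76 mm by 85 mm) begins 54 mm behind the grasp point. The pads swing forward as they close: fully open they stand 13 mm farther back than shut.
Start: joints at [1.203, 0.053, 1.613, -0, 1.476, -0.119], TCP at [0.154, 0.606, 0.231] pointing down, gripper open.
Joint ranges: [-3.01, 3.01], [-1.01, 2.22], [0.06, 2.58], [-1.02, 4.17], [0.09, 2.62], [-3.14, 3.14]. Speed limits (rad/s): [2.57, 2.57, 3.14, 3.14, 3.14, 3.14].

## Interface

Orientations are given as a unit quaternion [w, x, y, z].
In Python, from plant import manip gives the robot as it stands.
- The arm moves only by the shell command python3 -m crank 'ROWS' [OPENING]. ROWS is JSON, a list of rows, each an object of numbers: "x", "y", "z": the shift along the tool's x, y, z in cm; "turn": the turn about the tool's z in rad. In form: [{"x": .., "y": .., "z": .., "turn": ..}, ...]. A call has 1 to 5 rows; each row shifts and turns the commanded pose from where the row before left it, along the tool's axes as they then stand; what a row does not reach is not made up. A row lasts 1/10 s, in which the tool goes at most 50 mm and 8.59 degrees, less where a joint would pass 70% of its speed; a pose out of reach is approached as far as the arm can. A call with a gripper value outside its range is refused whole. OPENING is the opening in per cent of the stroke, from 0 (shut) to 100 (fully open), set as the call begins (- or left out, the last holds). The fingers move at their own pace and stop on an object; the grip force is fixed at half the most. Time passes only in rows, so rows that do not move let the fingers close. It gives the time, the measured TCP pose, the force, the opening and the grip force at its end, in the units of the state.
- manip.state(): the state, without advancing time (a new reading comes with each control period).
- manip.grab_frame(name): name is "scene" or "top"; returns (picture, depth): 420x560x3 uint8, red, green, blue; 420x560 float32, m along the optical axis (not along the pixel's ray), 0 where there is no reading.
- manip.camera_model(name): a dict with "mtx" (3x3 intrinsics, pixels), "k1" (the pictures are not rectified: a ray, as slopes to the right and down, at radius r is drawn at 1 + k1 r^2 times it, then the intrinsics apply), "world_to_cam" (4x4, takes a point from world to camera coordinates). Camera axes: x right, y down, z forward; pixel columns grow to the right and rows downward; lengths in m; the calibration is good to about 2 mm. A picture is of the moment at which its call begins. camera_model takes no time and is no camera call.
- manip.job_done(): hands the job in; it is judged then, once.
The state is a dict: "time": time; "joint_pos": joint angles; "joint_vel": joint speeds; "joint_efforts": joint torques, N m; "tool_pos": TCP position; "tool_rot": TCP orientation; "contact_force": force on the tool from outside, world axes, zero at the start; "ft_torque": the same for the moment, N m; "gripper_width": opening from 0.0 (shut) to 1.0 (fully open); "grasp_force": force on a finger pad.
Only numpy, scipy, OpenCV 4.12 (cv2) and the standard library are available. Lean on these libraries where they do the work, as an engineer would, in place of code of your own. Each camera call takes 0.05 s, during which the arm holds its last target. There are 200 camera calls.

## Working session

There is one attempt and no reset: what is moved stays moved. The work goes in short steps, Python scripts to look and compute and a shell command to move; the robot and the scene stay as the last step left them, time stands still between calls to the robot, and variables do not carry over. Pictures are saved under pics/ and viewed, at most 10 in all, crops included, and the job is handed in when it is done.

```bash
ls; mkdir -p pics
python3 - <<'E'
from plant import manip
import numpy as np,cv2
print(manip.grip_point_offset); s=manip.state(); print(s)
for n in("scene","top"):
    p,d=manip.grab_frame(n); cv2.imwrite(f"pics/{n}0.png",p[:,:,::-1]); np.save(f"pics/{n}0.npy",d)
    m=manip.camera_model(n); print(n,m); W=np.array(m["world_to_cam"]); print(-W[:3,:3].T@W[:3,3])
E
```

```text
pics
0.0187
{'time': 0.0, 'joint_pos': array([ 1.20296773e+00,  5.33322980e-02,  1.61433083e+00,  2.29672646e-05,
        1.47598968e+00, -1.18998818e-01]), 'joint_vel': array([ 2.39044078e-05,  8.44813577e-04, -3.33031036e-04,  3.09389515e-04,
        1.18314498e-04, -2.24631588e-04]), 'joint_efforts': array([ 1.57435072e-03, -3.93669069e+01, -3.70184362e+01, -2.51794557e-05,
        6.88832137e-03, -6.84465988e-06]), 'tool_pos': array([0.15368136, 0.60515583, 0.23005625]), 'tool_rot': array([-2.59359555e-04,  1.24095192e-01,  9.92269783e-01, -9.96953849e-04]), 'contact_force': array([ 0.66816432,  0.1158293 , -0.64682559]), 'ft_torque': array([0.01746676, 0.00109552, 0.01199625]), 'grasp_force': 0.0, 'gripper_width': 0.9975013445494184}
scene {'mtx': array([[420.77862173,   0.        , 282.17741754],
       [  0.        , 420.77862173, 205.50935255],
       [  0.        ,   0.        ,   1.        ]]), 'k1': -0.12146699130388082, 'world_to_cam': array([[-0.81528517,  0.57900338, -0.00807309,  0.44717799],
       [ 0.45217748,  0.62787085, -0.63349327, -0.14601604],
       [-0.36172589, -0.52012814, -0.77370608,  1.49918421],
       [ 0.        ,  0.        ,  0.        ,  1.        ]])}
[0.97289649 0.61252953 1.07103788]
top {'mtx': array([[474.77305572,   0.        , 280.40391658],
       [  0.        , 474.77305572, 205.79125256],
       [  0.        ,   0.        ,   1.        ]]), 'k1': -0.11426961660449081, 'world_to_cam': array([[-0.00803454, -0.9996766 ,  0.02412752, -0.05333012],
       [-0.98495273,  0.00374602, -0.17278335,  0.52408733],
       [ 0.17263709, -0.0251527 , -0.9846643 ,  1.42082637],
       [ 0.        ,  0.        ,  0.        ,  1.        ]])}
[ 0.27048543 -0.01953849  1.49087728]
```

View pics/scene0.png

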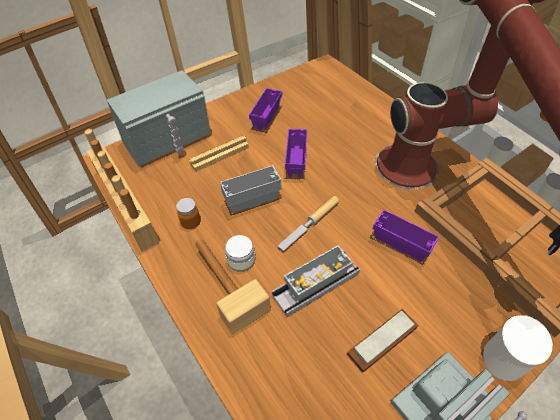

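View pics/top0.png

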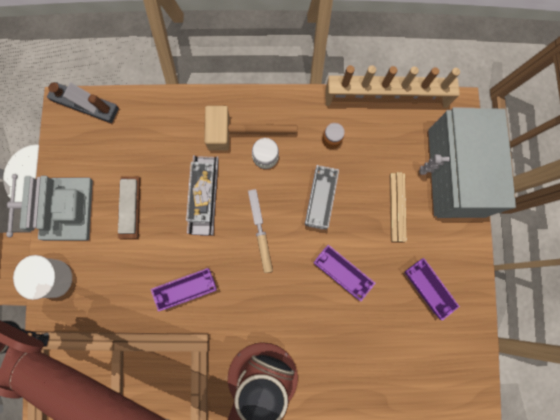

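The top view shows the nested grey pair at about (322,198), and the full tote in its stand at about (202,195). The scene view shows the same pair at (251,189) and the stand at (316,280).

```bash
cat > h.py <<'E'
from plant import manip
import numpy as np,cv2
def model(n):
    m=manip.camera_model(n); K=np.array(m["mtx"]); k=m["k1"]; W=np.array(m["world_to_cam"]); return K,np.array([k,0,0,0,0.]),W[:3,:3],W[:3,3]
def rays(n,uv):
    K,D,R,t=model(n); q=cv2.undistortPoints(np.float64(uv).reshape(-1,1,2),K,D).reshape(-1,2)
    return -R.T@t,np.c_[q,np.ones(len(q))]@R      # ray with unit optical depth
def onplane(n,uv,z):
    c,r=rays(n,uv); return c+r*((z-c[2])/r[:,2])[:,None]
def cloud(n,d):
    v,u=np.mgrid[:420,:560]; c,r=rays(n,np.c_[u.ravel(),v.ravel()]); return (c+r*d.reshape(-1,1)).reshape(420,560,3)
def project(n,P):
    K,D,R,t=model(n); return cv2.projectPoints(np.float64(P).reshape(-1,1,3),cv2.Rodrigues(R)[0],t,K,D)[0].reshape(-1,2)
E
python3 - <<'E'
from h import *
tops={}
for n,boxes in (("scene",{"pair":(215,160,290,220),"full":(265,240,365,320)}),("top",{"pair":(295,155,350,240),"full":(180,145,225,245)})):
    p=cv2.imread(f"pics/{n}0.png"); d=np.load(f"pics/{n}0.npy"); C=cloud(n,d)
    for k,(a,b,c,e) in boxes.items():
        Q=C[b:e,a:c]; z=Q[...,2]; H=.102 if k=="pair" else .086
        for lo,hi in ((H-.006,H+.008),)+(((.02,.04),) if k=="full" else ()):
            m=(z>lo)&(z<hi)&(d[b:e,a:c]>0); P=Q[m]
            r=cv2.minAreaRect(np.float32(P[:,:2])*1000); print(n,k,lo,m.sum(),np.round(np.median(P[:,2]),4),r)
            print(np.round(cv2.boxPoints(r)))
        tops[n,k]=p[b:e,a:c]
rows=[cv2.resize(tops[n,k],(400,300),interpolation=cv2.INTER_CUBIC) if n=="scene" else cv2.resize(cv2.rotate(tops[n,k],0),(400,300),interpolation=cv2.INTER_CUBIC) for n in("scene","top") for k in("pair","full")]
cv2.imwrite("pics/m1.png",np.vstack([np.hstack(rows[:2]),np.hstack(rows[2:])]))
E
```

```text
scene pair 0.09599999999999999 313 0.1008 ((542.4168701171875, -179.06629943847656), (74.4564208984375, 180.45260620117188), 77.98780059814453)
[[ 446. -197.]
 [ 623. -234.]
 [ 638. -161.]
 [ 462. -124.]]
scene full 0.07999999999999999 394 0.0849 ((599.966796875, 186.72125244140625), (71.54457092285156, 258.1515808105469), 87.59420013427734)
[[470. 156.]
 [727. 146.]
 [730. 217.]
 [473. 228.]]
scene full 0.02 669 0.027 ((566.588134765625, 184.44033813476562), (223.0823516845703, 244.20433044433594), 45.47444534301758)
[[401. 191.]
 [575.  19.]
 [732. 178.]
 [558. 350.]]
top pair 0.09599999999999999 230 0.1014 ((545.7635498046875, -180.42019653320312), (68.77323913574219, 182.6057891845703), 78.10337829589844)
[[ 449. -195.]
 [ 628. -233.]
 [ 642. -166.]
 [ 464. -128.]]
top full 0.07999999999999999 232 0.0853 ((563.9165649414062, 188.85629272460938), (69.94972229003906, 181.6134490966797), 87.28839111328125)
[[472. 158.]
 [653. 150.]
 [656. 219.]
 [475. 228.]]
top full 0.02 504 0.0273 ((581.0256958007812, 186.37005615234375), (95.20948028564453, 285.39617919921875), 82.8840560913086)
[[434. 157.]
 [717. 121.]
 [729. 216.]
 [445. 251.]]
```

View pics/m1.png

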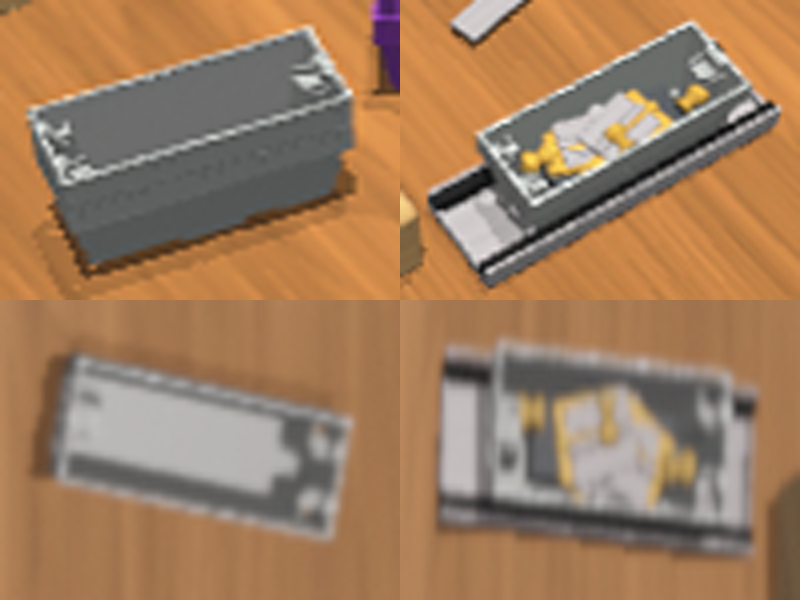

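The crops show the same layout on both totes. Two pale pillar tops sit in the corners at the world +x end: pair at crop (60,135)/(75,170), full tote at (505,150)/(540,185). A single one sits mid-wall at the end nearer the robot: (310,78) and (710,65). The rim sizes come out at 182x69 and heights at 0.101 and 0.085, which match. So I'll grip, lift and turn the tote about 170° to stack it.

```bash
cat >> h.py <<'E'
def delta(target,yaw=None):
    """world target (m) and tool-x yaw (deg) -> cm in present tool axes, and turn"""
    s=manip.state(); w,x,y,z=s["tool_rot"]; from scipy.spatial.transform import Rotation as Ro
    R=Ro.from_quat([x,y,z,w]).as_matrix(); psi=np.degrees(np.arctan2(R[1,0],R[0,0]))
    d=R.T@(np.array(target)-s["tool_pos"])*100
    print("t %.2f pos %s yaw %.2f -> cm %s"%(s["time"],np.round(s["tool_pos"],4),psi,np.round(d,2)), "" if yaw is None else "turn %.3f"%(-np.radians((yaw-psi+180)%360-180)))
E
python3 -m crank '[{"turn":-0.041}]'; python3 -c "
from h import *
delta([.5445,-.18,.23],168.0)"
```

```text
t 0.10 pos [0.1537 0.6052 0.2302] yaw 165.75 -> cm [-57.21 -66.49   0.13] turn -0.039schema error: expected keys x, y, z, turn
```

```bash
python3 -m crank '[{"x":0,"y":0,"z":0,"turn":-0.041},{"x":-3,"y":-3.8,"z":0,"turn":0},{"x":-3,"y":-3.8,"z":0,"turn":0},{"x":-3,"y":-3.8,"z":0,"turn":0},{"x":-3,"y":-3.8,"z":0,"turn":0}]' 100
python3 -m crank '[{"x":-3,"y":-3.8,"z":0,"turn":0},{"x":-3,"y":-3.8,"z":0,"turn":0},{"x":-3,"y":-3.8,"z":0,"turn":0},{"x":-3,"y":-3.8,"z":0,"turn":0},{"x":-3,"y":-3.8,"z":0,"turn":0}]'
python3 -m crank '[{"x":-3,"y":-3.8,"z":0,"turn":0},{"x":-3,"y":-3.8,"z":0,"turn":0},{"x":-3,"y":-3.8,"z":0,"turn":0},{"x":-3,"y":-3.8,"z":0,"turn":0},{"x":-3,"y":-3.8,"z":0,"turn":0}]'
python3 -m crank '[{"x":-3,"y":-3.8,"z":0,"turn":0},{"x":-3,"y":-3.8,"z":0,"turn":0},{"x":-3,"y":-3.8,"z":0,"turn":0},{"x":0,"y":0,"z":0,"turn":0}]'
python3 -c "
from h import *
delta([.5445,-.18,.13],168.0)"
```

```text
time: 0.6
tool_pos: [0.2401, 0.4304, 0.2306]
tool_rot: [-0.0, 0.103, 0.995, -0.0]
contact_force: [0.9, 0.7, 0.6]
gripper_width: 0.996
grasp_force: 0.0
time: 1.1
tool_pos: [0.3477, 0.2136, 0.231]
tool_rot: [0.0, 0.103, 0.995, 0.0]
contact_force: [1.2, 0.2, 0.7]
gripper_width: 0.999
grasp_force: 0.0
time: 1.6
tool_pos: [0.4553, -0.0035, 0.2311]
tool_rot: [0.0, 0.104, 0.995, 0.0]
contact_force: [0.3, 0.6, -0.0]
gripper_width: 1.001
grasp_force: 0.0
time: 2.0
tool_pos: [0.5206, -0.136, 0.2301]
tool_rot: [-0.001, 0.106, 0.994, -0.0]
contact_force: [-0.4, 0.6, -0.9]
gripper_width: 1.003
grasp_force: 0.0
t 2.00 pos [ 0.5206 -0.136   0.2301] yaw 167.79 -> cm [-3.28 -3.78 10.01] turn -0.004
```

```bash
python3 -m crank '[{"x":-1.65,"y":-1.9,"z":2,"turn":-0.004},{"x":-1.65,"y":-1.9,"z":2,"turn":0},{"x":0,"y":0,"z":3,"turn":0},{"x":0,"y":0,"z":3,"turn":0},{"x":0,"y":0,"z":0,"turn":0}]'
python3 - <<'E'
from h import *
delta([.5445,-.18,.08],168.0)
o=[]
for n,(cx,cy) in (("scene",(251,185)),("top",(322,198))):
    p,d=manip.grab_frame(n); np.save(f"pics/{n}1.npy",d)
    o.append(cv2.resize(p[cy-50:cy+50,cx-65:cx+65,::-1],(400,308),interpolation=cv2.INTER_CUBIC))
cv2.imwrite("pics/m2.png",np.hstack(o))
E
```

```text
time: 2.5
tool_pos: [0.5405, -0.1735, 0.1255]
tool_rot: [-0.005, 0.102, 0.995, 0.002]
contact_force: [-1.1, 0.5, -0.6]
gripper_width: 1.004
grasp_force: 0.0
t 2.50 pos [ 0.5405 -0.1735  0.1255] yaw 168.33 -> cm [-0.57 -0.57  4.55] turn 0.006
```

View pics/m2.png

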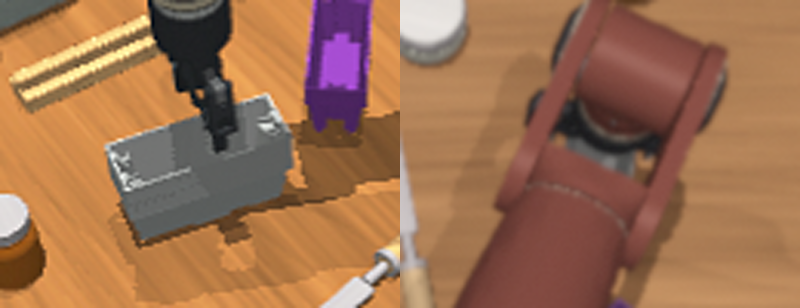

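The gripper straddles the pair near its middle, with the near finger at left crop (220,130). The two corner pillars at (120,165) and the single one at (270,120) are confirmed. Next I descend.

```bash
python3 -m crank '[{"x":-0.3,"y":-0.3,"z":0,"turn":0},{"x":0,"y":0,"z":0,"turn":0},{"x":0,"y":0,"z":0,"turn":0}]'
python3 -c "
from h import *
delta([.5445,-.18,.08],168.0)"
```

```text
time: 2.9
tool_pos: [0.5475, -0.1795, 0.1332]
tool_rot: [0.001, 0.102, 0.995, -0.001]
contact_force: [-0.4, 0.1, 0.0]
gripper_width: 0.999
grasp_force: 0.0
t 2.90 pos [ 0.5475 -0.1795  0.1332] yaw 168.32 -> cm [ 0.3  -0.11  5.32] turn 0.006
```

```bash
python3 -m crank '[{"x":0.2,"y":-0.1,"z":1.3,"turn":0.005},{"x":0,"y":0,"z":1.3,"turn":0},{"x":0,"y":0,"z":1.3,"turn":0},{"x":0,"y":0,"z":1.3,"turn":0},{"x":0,"y":0,"z":0,"turn":0}]'
python3 -m crank '[{"x":0,"y":0,"z":0,"turn":0},{"x":0,"y":0,"z":0,"turn":0},{"x":0,"y":0,"z":0,"turn":0}]'
python3 - <<'E'
from h import *
delta([.5445,-.18,.08],168.0)
p,d=manip.grab_frame("scene"); cv2.imwrite("pics/m3.png",cv2.resize(p[140:230,200:320,::-1],(800,600),interpolation=cv2.INTER_CUBIC))
s=manip.state(); t=s["tool_pos"]; print(200+0, (project("scene",[t,[t[0],t[1],.102],[t[0],t[1],.078]])-[200,140])*800/120)
E
```

```text
time: 3.4
tool_pos: [0.5422, -0.1786, 0.0757]
tool_rot: [-0.003, 0.104, 0.995, 0.001]
contact_force: [-0.1, 0.9, -0.4]
gripper_width: 1.001
grasp_force: 0.0
time: 3.7
tool_pos: [0.545, -0.18, 0.0802]
tool_rot: [0.001, 0.104, 0.995, -0.0]
contact_force: [0.4, -0.1, -0.3]
gripper_width: 0.999
grasp_force: 0.0
t 3.70 pos [ 0.545  -0.18    0.0802] yaw 168.04 -> cm [ 0.05 -0.01  0.02] turn 0.001
200 [[333.68389524 303.56476097]
 [330.60034701 272.48089354]
 [333.9898248  306.64535507]]
```

View pics/m3.png

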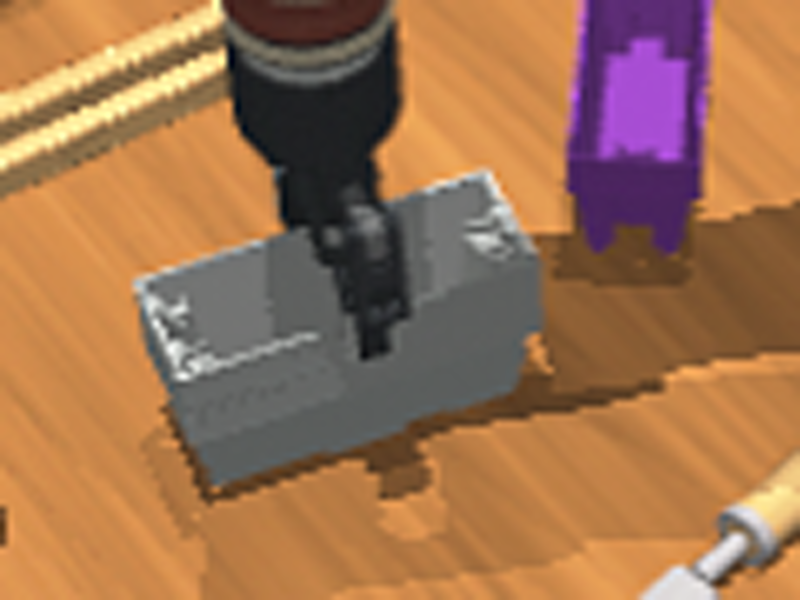

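The near fingertip ends at crop (372,358), with the tote rim above it at about (372,312). I'll work out its height from that.

Run:
```python
from h import *
t=np.array([.545,-.18]); e=np.array([np.sin(np.radians(12)),np.cos(np.radians(12))])
for off in(.034,.0425,.057):
  for z in(.102,.093,.08): 
    P=[*(t+e*off),z]; print(off,z,(project("scene",[P])-[200,140])[0]*800/120)
```

```text
0.034 0.102 [356.1305839  321.88674087]
0.034 0.093 [357.30111746 334.75187479]
0.034 0.08 [358.97187718 353.09708673]
0.0425 0.102 [362.69759611 334.49716396]
0.0425 0.093 [363.83878539 347.3459937 ]
0.0425 0.08 [365.46753625 365.66668652]
0.057 0.102 [374.02243238 356.24015011]
0.057 0.093 [375.11220207 369.0591373 ]
0.057 0.08 [376.6673598  387.33509889]
```

```bash
python3 -m crank '[{"x":0,"y":0,"z":0.5,"turn":0},{"x":0,"y":0,"z":0,"turn":0},{"x":0,"y":0,"z":0,"turn":0}]' 
python3 -m crank '[{"x":0,"y":0,"z":0,"turn":0},{"x":0,"y":0,"z":0,"turn":0},{"x":0,"y":0,"z":0,"turn":0},{"x":0,"y":0,"z":0,"turn":0},{"x":0,"y":0,"z":0,"turn":0}]' 0
python3 -m crank '[{"x":0,"y":0,"z":0,"turn":0},{"x":0,"y":0,"z":0,"turn":0},{"x":0,"y":0,"z":0,"turn":0},{"x":0,"y":0,"z":0,"turn":0},{"x":0,"y":0,"z":0,"turn":0}]'
```

```text
time: 4.05
tool_pos: [0.5442, -0.1796, 0.0741]
tool_rot: [-0.0, 0.104, 0.995, 0.0]
contact_force: [-0.2, 1.2, 0.4]
gripper_width: 0.999
grasp_force: 0.0
time: 4.55
tool_pos: [0.5449, -0.1797, 0.0749]
tool_rot: [0.001, 0.104, 0.995, -0.0]
contact_force: [0.3, 0.2, 4.4]
gripper_width: 0.784
grasp_force: 68.2
time: 5.05
tool_pos: [0.5449, -0.1798, 0.0749]
tool_rot: [0.001, 0.104, 0.995, -0.0]
contact_force: [0.1, 1.2, 4.7]
gripper_width: 0.779
grasp_force: 68.3
```

```bash
python3 -m crank '[{"x":0,"y":0,"z":-0.3,"turn":0},{"x":0,"y":0,"z":-0.4,"turn":0},{"x":0,"y":0,"z":-0.6,"turn":0},{"x":0,"y":0,"z":-0.8,"turn":0},{"x":0,"y":0,"z":-0.8,"turn":0}]'
python3 -m crank '[{"x":0,"y":0,"z":-1,"turn":0},{"x":0,"y":0,"z":-1,"turn":0},{"x":0,"y":0,"z":-1,"turn":0},{"x":0,"y":0,"z":-1,"turn":0},{"x":0,"y":0,"z":0,"turn":0}]'
python3 - <<'E'
from h import *
delta([.545,-.18,.28],168.0)
p,d=manip.grab_frame("scene"); cv2.imwrite("pics/m4.png",cv2.resize(p[110:240,190:363,::-1],(800,600),interpolation=cv2.INTER_CUBIC))
E
```

```text
time: 5.55
tool_pos: [0.5441, -0.1795, 0.1036]
tool_rot: [-0.0, 0.104, 0.995, 0.0]
contact_force: [0.5, -0.6, -2.5]
gripper_width: 0.779
grasp_force: 67.7
time: 6.05
tool_pos: [0.5456, -0.1802, 0.1458]
tool_rot: [0.002, 0.104, 0.995, -0.001]
contact_force: [1.1, -0.1, -2.0]
gripper_width: 0.78
grasp_force: 67.9
t 6.05 pos [ 0.5456 -0.1802  0.1458] yaw 168.04 -> cm [ 1.000e-02 -0.000e+00 -1.342e+01] turn 0.001
```

View pics/m4.png

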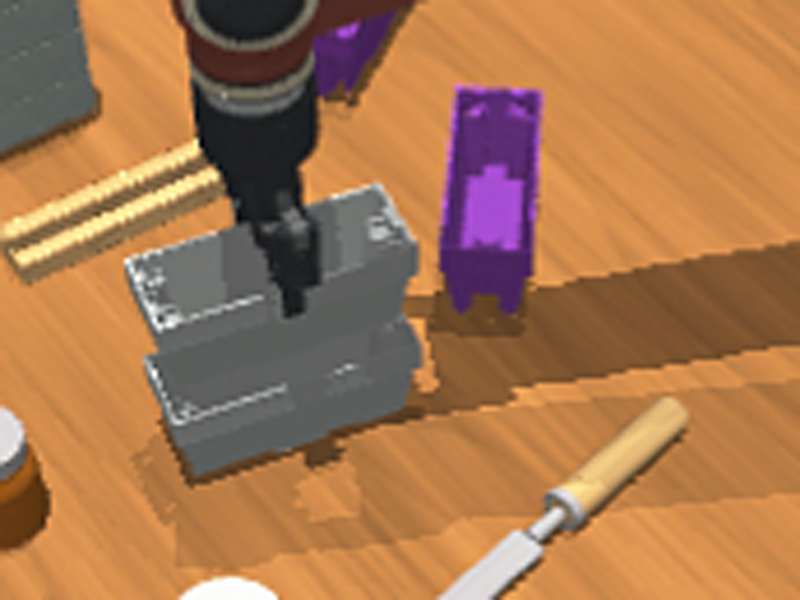

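The tote is up and clear, with its rim at (130,260)-(415,240), and the lower one is still in place at (150,360)-(420,350). Now I measure the full tote and stand more closely from the saved first pictures.

Run:
```python
from h import *
for n in("scene","top"):
    d=np.load(f"pics/{n}0.npy"); C=cloud(n,d)
    def sel(lo,hi,x0,x1,y0,y1):
        m=(d>0)&(C[...,2]>lo)&(C[...,2]<hi)&(C[...,0]>x0)&(C[...,0]<x1)&(C[...,1]>y0)&(C[...,1]<y1); return C[m]
    for nm,a in(("full",(.078,.094,.45,.675,.13,.25)),("stand",(.020,.035,.40,.73,.135,.24)),("pair",(.094,.11,.43,.66,-.25,-.11))):
        P=sel(*a); r=cv2.minAreaRect(np.float32(P[:,:2])*1000); c=np.array(r[0]); w,h=r[1]; ang=r[2]-90 if h>w else r[2]
        print(n,nm,len(P),"c",np.round(c,1),"size",np.round(r[1],1),"ang %.2f"%ang)
        # long sides: outer points per slice along axis, robust line
        u=np.array([np.cos(np.radians(ang)),np.sin(np.radians(ang))]); v=np.array([-u[1],u[0]])
        q=(P[:,:2]*1000-c)@np.c_[u,v]; 
        for s in(-1,1):
            k=[q[(abs(q[:,0]-x)<5)] for x in np.arange(-75,76,10)]; k=np.array([b[np.argmax(s*b[:,1])] for b in k if len(b)])
            L=cv2.fitLine(np.float32(k),cv2.DIST_HUBER,0,.01,.01).ravel(); print("  side",s,"slope %.2f deg"%np.degrees(np.arctan(L[1]/L[0])),"at0 %.1f"%(L[3]-L[2]*L[1]/L[0]))
```

```text
scene full 429 c [560.7 188.4] size [ 71.5 180.8] ang -2.41
  side -1 slope -0.40 deg at0 -33.5
  side 1 slope 0.33 deg at0 34.7
scene stand 613 c [583.4 188. ] size [ 80.2 290.3] ang -2.75
  side -1 slope -21.48 deg at0 10.4
  side 1 slope -0.05 deg at0 37.9
scene pair 383 c [ 542.4 -179.1] size [ 74.5 180.5] ang -12.01
  side -1 slope 0.34 deg at0 -35.7
  side 1 slope -0.68 deg at0 34.7
top full 265 c [563.9 188.9] size [ 69.9 181.6] ang -2.71
  side -1 slope -0.28 deg at0 -34.2
  side 1 slope 0.26 deg at0 33.4
top stand 457 c [578.5 187.5] size [ 81.7 276.8] ang -3.84
  side -1 slope 1.16 deg at0 -38.2
  side 1 slope -4.84 deg at0 18.0
top pair 262 c [ 545.2 -180.3] size [ 68.8 183.8] ang -11.90
  side -1 slope -0.16 deg at0 -33.5
  side 1 slope -0.01 deg at0 33.9
```

```bash
python3 -m crank '[{"x":0,"y":0,"z":-2,"turn":0},{"x":0,"y":0,"z":-3,"turn":0.1},{"x":0,"y":0,"z":-3,"turn":0.14},{"x":0,"y":0,"z":-2,"turn":0.14},{"x":0,"y":0,"z":0,"turn":0.14}]'
python3 -m crank '[{"x":0,"y":0,"z":0,"turn":0.14},{"x":0,"y":0,"z":0,"turn":0.14},{"x":0,"y":0,"z":0,"turn":0.14},{"x":0,"y":0,"z":0,"turn":0.14},{"x":0,"y":0,"z":0,"turn":0.14}]'
python3 -m crank '[{"x":0,"y":0,"z":0,"turn":0.14},{"x":0,"y":0,"z":0,"turn":0.14},{"x":0,"y":0,"z":0,"turn":0.14},{"x":0,"y":0,"z":0,"turn":0.14},{"x":0,"y":0,"z":0,"turn":0.14}]'
python3 -m crank '[{"x":0,"y":0,"z":0,"turn":0.14},{"x":0,"y":0,"z":0,"turn":0.14},{"x":0,"y":0,"z":0,"turn":0.14},{"x":0,"y":0,"z":0,"turn":0.14},{"x":0,"y":0,"z":0,"turn":0.14}]'
python3 -m crank '[{"x":0,"y":0,"z":0,"turn":0.14},{"x":0,"y":0,"z":0,"turn":0.14},{"x":0,"y":0,"z":0,"turn":0.08},{"x":0,"y":0,"z":0,"turn":0},{"x":0,"y":0,"z":0,"turn":0}]'
python3 -c "
from h import *
delta([.5612,.1887,.2],-2.6)"
```

```text
time: 6.6
tool_pos: [0.5459, -0.1804, 0.2474]
tool_rot: [0.003, 0.359, 0.933, -0.0]
contact_force: [0.6, -0.8, -3.8]
gripper_width: 0.783
grasp_force: 68.6
time: 7.1
tool_pos: [0.544, -0.1795, 0.2423]
tool_rot: [-0.001, 0.657, 0.754, -0.0]
contact_force: [-0.4, -0.2, -3.1]
gripper_width: 0.779
grasp_force: 68.5
time: 7.6
tool_pos: [0.5439, -0.1795, 0.2423]
tool_rot: [-0.001, 0.876, 0.482, -0.001]
contact_force: [0.6, -0.8, -2.7]
gripper_width: 0.779
grasp_force: 68.5
time: 8.1
tool_pos: [0.5439, -0.1794, 0.2423]
tool_rot: [-0.001, 0.988, 0.153, -0.001]
contact_force: [-0.2, 0.2, -3.9]
gripper_width: 0.785
grasp_force: 68.5
time: 8.6
tool_pos: [0.5441, -0.1795, 0.2426]
tool_rot: [-0.0, 1.0, -0.023, -0.001]
contact_force: [-0.2, 1.1, -3.2]
gripper_width: 0.781
grasp_force: 68.5
t 8.60 pos [ 0.5441 -0.1795  0.2426] yaw -2.61 -> cm [  0.04 -36.86   4.28] turn -0.000
```

```bash
python3 -m crank '[{"x":0,"y":-1.5,"z":0,"turn":0},{"x":0,"y":-3,"z":0,"turn":0},{"x":0,"y":-4,"z":0,"turn":0},{"x":0,"y":-4,"z":0,"turn":0},{"x":0,"y":-4,"z":0,"turn":0}]'
python3 -m crank '[{"x":0,"y":-4,"z":0,"turn":0},{"x":0,"y":-4,"z":0,"turn":0},{"x":0,"y":-4,"z":0,"turn":0},{"x":0,"y":-3.5,"z":0,"turn":0},{"x":0,"y":-2.5,"z":0,"turn":0}]'
python3 -m crank '[{"x":0,"y":-1.5,"z":1,"turn":0},{"x":0,"y":-0.8,"z":1,"turn":0},{"x":0,"y":0,"z":1,"turn":0},{"x":0,"y":0,"z":0.5,"turn":0},{"x":0,"y":0,"z":0,"turn":0}]'
python3 -m crank '[{"x":0,"y":0,"z":0,"turn":0},{"x":0,"y":0,"z":0,"turn":0},{"x":0,"y":0,"z":0,"turn":0}]'
python3 -c "
from h import *
delta([.5612,.1887,.15],-2.6)"
```

```text
time: 9.1
tool_pos: [0.5518, -0.0126, 0.2433]
tool_rot: [-0.0, 1.0, -0.023, 0.0]
contact_force: [1.0, -0.4, -3.8]
gripper_width: 0.781
grasp_force: 68.6
time: 9.6
tool_pos: [0.5598, 0.1681, 0.2433]
tool_rot: [-0.0, 1.0, -0.022, -0.0]
contact_force: [0.6, -0.0, -3.2]
gripper_width: 0.784
grasp_force: 68.5
time: 10.1
tool_pos: [0.5609, 0.1867, 0.2063]
tool_rot: [0.001, 1.0, -0.024, -0.002]
contact_force: [-0.2, -0.5, -3.4]
gripper_width: 0.782
grasp_force: 68.6
time: 10.4
tool_pos: [0.5621, 0.1876, 0.2091]
tool_rot: [-0.0, 1.0, -0.024, 0.001]
contact_force: [-0.4, 0.4, -3.2]
gripper_width: 0.782
grasp_force: 68.6
t 10.40 pos [0.5621 0.1876 0.2091] yaw -2.74 -> cm [-0.11 -0.1   5.91] turn -0.002
```

```bash
python3 -m crank '[{"x":-0.1,"y":-0.1,"z":1.5,"turn":0},{"x":0,"y":0,"z":1.5,"turn":0},{"x":0,"y":0,"z":1.5,"turn":0},{"x":0,"y":0,"z":1,"turn":0},{"x":0,"y":0,"z":0,"turn":0}]'
python3 -m crank '[{"x":0,"y":0,"z":0,"turn":0},{"x":0,"y":0,"z":0,"turn":0},{"x":0,"y":0,"z":0,"turn":0}]'
python3 - <<'E'
from h import *
delta([.5612,.1887,.15],-2.6); s=manip.state(); print(s["contact_force"],s["ft_torque"])
for n in("scene","top"):
    p,d=manip.grab_frame(n); np.save(f"pics/{n}5.npy",d); cv2.imwrite(f"pics/{n}5.png",p[:,:,::-1]); C=cloud(n,d)
    m=(d>0)&(abs(C[...,2]-.178)<.008)&(C[...,0]>.44)&(C[...,0]<.69)&(C[...,1]>.12)&(C[...,1]<.26)
    P=C[m]; print(n,len(P),np.median(P[:,2]) if len(P) else 0)
    if len(P)>20: print(cv2.minAreaRect(np.float32(P[:,:2])*1000))
p=cv2.imread("pics/scene5.png"); cv2.imwrite("pics/m5.png",cv2.resize(p[205:325,240:400],(800,600),interpolation=cv2.INTER_CUBIC))
E
```

```text
time: 10.9
tool_pos: [0.5589, 0.1887, 0.1499]
tool_rot: [0.001, 1.0, -0.024, -0.003]
contact_force: [-0.8, -0.5, -3.5]
gripper_width: 0.78
grasp_force: 68.5
time: 11.2
tool_pos: [0.5614, 0.1891, 0.1544]
tool_rot: [-0.0, 1.0, -0.024, 0.001]
contact_force: [-0.9, -0.0, -2.9]
gripper_width: 0.783
grasp_force: 68.5
t 11.20 pos [0.5614 0.1891 0.1544] yaw -2.70 -> cm [-0.02  0.04  0.44] turn -0.002
[-0.9306751  -0.02798097 -2.8636069 ] [ 0.00146727  0.05781819 -0.01102114]
scene 526 0.1783912826946235
((563.6668701171875, 193.4208526611328), (85.38677215576172, 181.81924438476562), 85.8694839477539)
top 49 0.18006853599435235
((577.22705078125, 167.892822265625), (63.46817398071289, 140.19415283203125), 56.507816314697266)
```

View pics/m5.png

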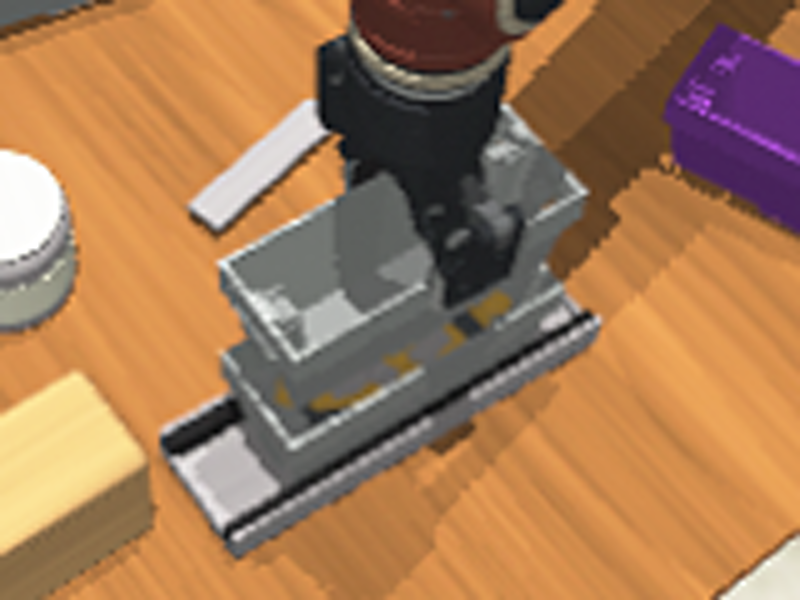

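The held tote hangs over the full one, roughly aligned. Its rim corners are at crop (220,265), (297,360) and (587,190), against the full tote's (225,358) and (293,445). The single pillar of the held tote is now at the far-left (+x) end. I compare the two rims within the same view.

Run:
```python
from h import *
# same-view, same-method rim rect, for held (pose 5) and full (pose 0), scene camera; middle stretch (fingers) cut out of both
u=np.array([np.cos(np.radians(-2.65)),np.sin(np.radians(-2.65))]); v=np.array([-u[1],u[0]]); T=np.array([561.4,189.1])
for nm,f,H in(("held","5",.179),("full","0",.0852)):
  for n in("scene","top"):
    d=np.load(f"pics/{n}{f}.npy"); C=cloud(n,d); q=(C[...,:2]*1000-T)@np.c_[u,v]
    m=(d>0)&(abs(C[...,2]-H)<.006)&(abs(q[...,0])<100)&(abs(q[...,0])>35)&(abs(q[...,1])<42); P=q[m]
    if len(P)<20: continue
    r=cv2.minAreaRect(np.float32(P)); print(nm,n,len(P),"c",np.round(r[0],1),np.round(r[1],1),"ang %.2f"%r[2],"ext",np.round([P[:,0].min(),P[:,0].max(),P[:,1].min(),P[:,1].max()],1),"z",np.round([C[...,2][m&(q[...,0]<0)].mean(),C[...,2][m&(q[...,0]>0)].mean()],4))
c=lambda L:np.array(L)/5+[240,205]
for nm,L,z in(("held",[(220,265),(297,360),(587,190)],.180),("full",[(225,358),(293,445)],.086)):
    X=onplane("scene",c(L),z)[:,:2]*1000-T; print(nm,np.round(X@np.c_[u,v],1).tolist())
```

```text
held scene 320 c [2.5 1.5] [ 71.3 181.6] ang 89.55 ext [-88.4  93.5 -34.5  36.9] z [0.1791 0.1795]
held top 27 c [ 63.6 -31.2] [55.6  6.1] ang 3.10 ext [ 35.8  91.5 -33.9 -26.8] z [   nan 0.1802]
full scene 286 c [-0.6 -0.8] [180.8  71.5] ang 0.24 ext [-91.2  89.7 -36.7  35.3] z [0.0844 0.0846]
full top 178 c [ 2.5 -0.1] [ 69.9 181.6] ang 89.94 ext [-88.3  93.3 -35.1  34.9] z [0.0851 0.0849]
held [[90.5, -31.2], [88.7, 34.3], [-91.1, 33.8]]
full [[88.2, -30.6], [86.7, 31.9]]<stdin>:9: RuntimeWarning: Mean of empty slice.
  ret = ret.dtype.type(ret / rcount)
```

```bash
python3 -m crank '[{"x":-0.05,"y":0.08,"z":0.4,"turn":0},{"x":0,"y":0,"z":0.4,"turn":0},{"x":0,"y":0,"z":0.3,"turn":0},{"x":0,"y":0,"z":0,"turn":0},{"x":0,"y":0,"z":0,"turn":0}]'
python3 -m crank '[{"x":0,"y":0,"z":0.15,"turn":0},{"x":0,"y":0,"z":0.15,"turn":0},{"x":0,"y":0,"z":0.1,"turn":0},{"x":0,"y":0,"z":0,"turn":0}]'
python3 -m crank '[{"x":0,"y":0,"z":0.1,"turn":0},{"x":0,"y":0,"z":0.1,"turn":0},{"x":0,"y":0,"z":0,"turn":0}]'
python3 -c "
from h import *
delta([.5607,.1881,.125],-2.6); print(manip.state()['ft_torque'])"
```

```text
time: 11.8
tool_pos: [0.5601, 0.1882, 0.142]
tool_rot: [0.0, 1.0, -0.024, -0.0]
contact_force: [0.5, 0.5, -3.4]
gripper_width: 0.779
grasp_force: 68.5
time: 12.2
tool_pos: [0.5601, 0.1882, 0.1381]
tool_rot: [0.0, 1.0, -0.024, -0.0]
contact_force: [0.2, 0.2, -3.7]
gripper_width: 0.782
grasp_force: 68.5
time: 12.5
tool_pos: [0.5601, 0.1882, 0.1361]
tool_rot: [0.0, 1.0, -0.024, -0.0]
contact_force: [-0.1, -1.2, -3.3]
gripper_width: 0.782
grasp_force: 68.5
t 12.50 pos [0.5601 0.1882 0.1361] yaw -2.71 -> cm [0.06 0.01 1.11] turn -0.002
[-3.41355660e-02 -1.90129443e-02  7.89986115e-05]
```

```bash
python3 -m crank '[{"x":0,"y":0,"z":0.1,"turn":0},{"x":0,"y":0,"z":0.05,"turn":0},{"x":0,"y":0,"z":0,"turn":0}]'
python3 -m crank '[{"x":0,"y":0,"z":0.1,"turn":0},{"x":0,"y":0,"z":0.05,"turn":0},{"x":0,"y":0,"z":0,"turn":0}]'
python3 -c "
from h import *
delta([.5607,.1881,.125],-2.6); print(manip.state()['ft_torque'])"
```

```text
time: 12.8
tool_pos: [0.5602, 0.1882, 0.1347]
tool_rot: [0.0, 1.0, -0.024, -0.0]
contact_force: [-0.5, -0.2, -3.4]
gripper_width: 0.773
grasp_force: 68.5
time: 13.1
tool_pos: [0.5602, 0.1882, 0.1332]
tool_rot: [0.0, 1.0, -0.024, -0.0]
contact_force: [-0.4, 0.7, -3.3]
gripper_width: 0.783
grasp_force: 68.5
t 13.10 pos [0.5602 0.1882 0.1332] yaw -2.71 -> cm [0.05 0.01 0.82] turn -0.002
[-0.03052672  0.0522944  -0.0183583 ]
```

```bash
python3 -m crank '[{"x":0,"y":0,"z":0.1,"turn":0},{"x":0,"y":0,"z":0.05,"turn":0},{"x":0,"y":0,"z":0,"turn":0}]'
python3 -m crank '[{"x":0,"y":0,"z":0.1,"turn":0},{"x":0,"y":0,"z":0.05,"turn":0},{"x":0,"y":0,"z":0,"turn":0}]'
python3 -c "
from h import *
delta([.5607,.1881,.125],-2.6); print(manip.state()['ft_torque'])"
```

```text
time: 13.4
tool_pos: [0.5601, 0.1882, 0.1317]
tool_rot: [0.0, 1.0, -0.024, -0.0]
contact_force: [0.6, -0.2, -4.1]
gripper_width: 0.778
grasp_force: 68.5
time: 13.7
tool_pos: [0.5601, 0.1882, 0.1302]
tool_rot: [0.0, 1.0, -0.024, -0.0]
contact_force: [-0.7, -0.3, -2.7]
gripper_width: 0.783
grasp_force: 68.5
t 13.70 pos [0.5601 0.1882 0.1302] yaw -2.70 -> cm [0.06 0.01 0.52] turn -0.002
[-0.02964762 -0.03560936 -0.01641686]
```

```bash
python3 -m crank '[{"x":0,"y":0,"z":0.1,"turn":0},{"x":0,"y":0,"z":0.05,"turn":0},{"x":0,"y":0,"z":0,"turn":0}]'
python3 -m crank '[{"x":0,"y":0,"z":0.1,"turn":0},{"x":0,"y":0,"z":0,"turn":0}]'
python3 -m crank '[{"x":0,"y":0,"z":0.1,"turn":0},{"x":0,"y":0,"z":0,"turn":0}]'
python3 -c "
from h import *
delta([.5607,.1881,.125],-2.6); print(manip.state()['ft_torque'])"
```

```text
time: 14.0
tool_pos: [0.5602, 0.1882, 0.1287]
tool_rot: [0.0, 1.0, -0.024, -0.0]
contact_force: [0.7, 0.3, -3.4]
gripper_width: 0.785
grasp_force: 68.5
time: 14.2
tool_pos: [0.5602, 0.1882, 0.1277]
tool_rot: [0.0, 1.0, -0.024, -0.0]
contact_force: [0.4, -0.4, -4.1]
gripper_width: 0.781
grasp_force: 68.5
time: 14.4
tool_pos: [0.5602, 0.1882, 0.1267]
tool_rot: [0.0, 1.0, -0.024, -0.0]
contact_force: [-0.2, -0.2, -2.2]
gripper_width: 0.789
grasp_force: 68.5
t 14.40 pos [0.5602 0.1882 0.1267] yaw -2.70 -> cm [0.05 0.01 0.17] turn -0.002
[-0.13809782 -0.02326601 -0.04371563]
```

```bash
python3 -m crank '[{"x":0,"y":0,"z":0.05,"turn":0},{"x":0,"y":0,"z":0,"turn":0}]'
python3 -c "
from h import *
delta([.5607,.1881,.125],-2.6); print(manip.state()['ft_torque'])"
python3 -m crank '[{"x":0,"y":0,"z":0.05,"turn":0},{"x":0,"y":0,"z":0,"turn":0}]'
python3 -c "
from h import *
delta([.5607,.1881,.125],-2.6); print(manip.state()['ft_torque'])"
```

```text
time: 14.6
tool_pos: [0.5603, 0.1882, 0.1263]
tool_rot: [0.0, 1.0, -0.024, 0.0]
contact_force: [0.3, -0.9, -3.2]
gripper_width: 0.78
grasp_force: 68.5
t 14.60 pos [0.5603 0.1882 0.1263] yaw -2.71 -> cm [0.05 0.01 0.13] turn -0.002
[-0.14422955 -0.02969226 -0.03532123]
time: 14.8
tool_pos: [0.5602, 0.1882, 0.1258]
tool_rot: [0.0, 1.0, -0.024, 0.0]
contact_force: [-0.0, -0.3, -2.5]
gripper_width: 0.782
grasp_force: 68.5
t 14.80 pos [0.5602 0.1882 0.1258] yaw -2.70 -> cm [0.05 0.   0.08] turn -0.002
[-0.16255215  0.00641247  0.0256371 ]
```

```bash
for i in 1; do python3 -m crank '[{"x":0,"y":0,"z":0.05,"turn":0},{"x":0,"y":0,"z":0,"turn":0}]'
python3 -c "
from h import *
delta([.5607,.1881,.125],-2.6); print(manip.state()['ft_torque'])"; done
python3 -m crank '[{"x":0,"y":0,"z":0.05,"turn":0},{"x":0,"y":0,"z":0,"turn":0}]'
python3 -c "
from h import *
delta([.5607,.1881,.125],-2.6); print(manip.state()['ft_torque'])"
```

```text
time: 15.0
tool_pos: [0.5603, 0.1882, 0.1253]
tool_rot: [0.0, 1.0, -0.024, 0.0]
contact_force: [0.3, -1.6, -2.8]
gripper_width: 0.786
grasp_force: 68.6
t 15.00 pos [0.5603 0.1882 0.1253] yaw -2.71 -> cm [0.04 0.01 0.03] turn -0.002
[-0.19587447 -0.11038897 -0.12384885]
time: 15.2
tool_pos: [0.5603, 0.1882, 0.1249]
tool_rot: [0.0, 1.0, -0.024, 0.0]
contact_force: [0.5, -1.4, -3.5]
gripper_width: 0.784
grasp_force: 68.7
t 15.20 pos [0.5603 0.1882 0.1249] yaw -2.71 -> cm [ 0.04  0.01 -0.01] turn -0.002
[-0.24430863 -0.06780365 -0.06938117]
```

A slight sideways push toward -y shows a foot against a cheek, so I ease 0.7 mm that way and go on.

```bash
python3 -m crank '[{"x":0,"y":0.07,"z":0,"turn":0},{"x":0,"y":0,"z":0,"turn":0}]'
python3 -c "
from h import *
delta([.5607,.1881,.125],-2.6); print(manip.state()['ft_torque'])"
python3 -m crank '[{"x":0,"y":0,"z":0.05,"turn":0},{"x":0,"y":0,"z":0,"turn":0}]'
python3 -c "
from h import *
delta([.5607,.1881,.125],-2.6); print(manip.state()['ft_torque'])"
python3 -m crank '[{"x":0,"y":0,"z":0.05,"turn":0},{"x":0,"y":0,"z":0,"turn":0}]'
python3 -c "
from h import *
delta([.5607,.1881,.125],-2.6); print(manip.state()['ft_torque'])"
```

```text
time: 15.4
tool_pos: [0.5602, 0.1877, 0.1248]
tool_rot: [-0.0, 1.0, -0.024, 0.0]
contact_force: [-0.1, 0.1, -3.0]
gripper_width: 0.78
grasp_force: 68.7
t 15.40 pos [0.5602 0.1877 0.1248] yaw -2.70 -> cm [ 0.05 -0.04 -0.02] turn -0.002
[ 0.04743903  0.00096458 -0.013102  ]
time: 15.6
tool_pos: [0.5603, 0.1877, 0.1248]
tool_rot: [-0.0, 1.0, -0.024, 0.0]
contact_force: [-1.7, 0.3, 0.5]
gripper_width: 0.781
grasp_force: 69.1
t 15.60 pos [0.5603 0.1877 0.1248] yaw -2.70 -> cm [ 0.04 -0.04 -0.02] turn -0.002
[ 0.05408255  0.22076087 -0.00603014]
time: 15.8
tool_pos: [0.5603, 0.1878, 0.1247]
tool_rot: [-0.0, 1.0, -0.024, 0.0]
contact_force: [-3.4, 0.2, 4.7]
gripper_width: 0.784
grasp_force: 69.5
t 15.80 pos [0.5603 0.1878 0.1247] yaw -2.70 -> cm [ 0.04 -0.04 -0.03] turn -0.002
[ 0.01005102  0.66810444 -0.01016399]
```

```bash
python3 -m crank '[{"x":-0.06,"y":0,"z":0,"turn":0},{"x":0,"y":0,"z":0,"turn":0}]'
python3 -c "
from h import *
delta([.5607,.1881,.125],-2.6); print(manip.state()['ft_torque'])"
python3 -m crank '[{"x":-0.05,"y":0,"z":0,"turn":0},{"x":0,"y":0,"z":0,"turn":0}]'
python3 -c "
from h import *
delta([.5607,.1881,.125],-2.6); print(manip.state()['ft_torque'])"
```

```text
time: 16.0
tool_pos: [0.5603, 0.1877, 0.1247]
tool_rot: [-0.0, 1.0, -0.024, 0.001]
contact_force: [-1.3, 1.1, 5.7]
gripper_width: 0.78
grasp_force: 69.5
t 16.00 pos [0.5603 0.1877 0.1247] yaw -2.70 -> cm [ 0.04 -0.04 -0.03] turn -0.002
[0.06316675 0.30721261 0.01418071]
time: 16.2
tool_pos: [0.5603, 0.1877, 0.1248]
tool_rot: [-0.0, 1.0, -0.024, 0.002]
contact_force: [1.5, 0.4, 5.1]
gripper_width: 0.784
grasp_force: 69.5
t 16.20 pos [0.5603 0.1877 0.1248] yaw -2.71 -> cm [ 0.04 -0.04 -0.02] turn -0.002
[ 0.11311951 -0.07895809  0.01953411]
```

Contact came at TCP 0.1247, where home was expected to be 0.125, with about 8 N of load. I check level and height in the picture before letting go.

Run:
```python
from h import *
u=np.array([np.cos(np.radians(-2.65)),np.sin(np.radians(-2.65))]); v=np.array([-u[1],u[0]]); T=np.array([561.4,189.1])
p,d=manip.grab_frame("scene"); C=cloud("scene",d); q=(C[...,:2]*1000-T)@np.c_[u,v]
for a,b in((-92,-60),(-60,-35),(35,60),(60,92)):
    m=(d>0)&(abs(C[...,2]-.152)<.014)&(q[...,0]>a)&(q[...,0]<b)&(abs(abs(q[...,1])-34)<5); z=C[...,2][m]; print(a,b,m.sum(),np.round(np.percentile(z,[50,80,95]),4))
cv2.imwrite("pics/m6.png",cv2.resize(p[205:325,240:400,::-1],(800,600),interpolation=cv2.INTER_CUBIC))
```

```text
-92 -60 43 [0.1472 0.1526 0.1542]
-60 -35 13 [0.1505 0.1524 0.1543]
35 60 71 [0.1477 0.1522 0.1539]
60 92 84 [0.1482 0.1525 0.1537]
```

View pics/m6.png

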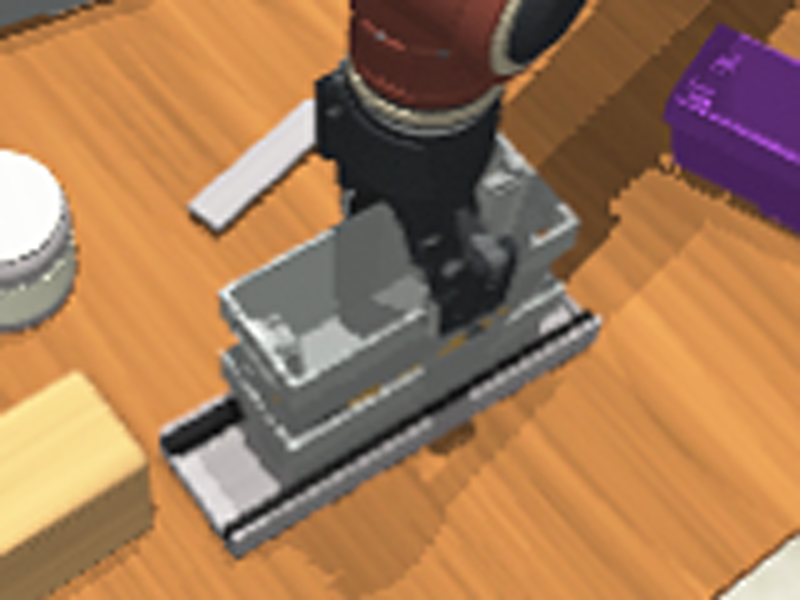

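The rim reads about 0.152 at all four stretches, so the tote stands level and home. Its rim runs (220,290)-(297,385)-(577,220), parallel to the full one's. I take off the extra load and let go.

```bash
python3 -m crank '[{"x":0.03,"y":0,"z":-0.05,"turn":0},{"x":0,"y":0,"z":0,"turn":0}]'
python3 -m crank '[{"x":0,"y":0,"z":0,"turn":0},{"x":0,"y":0,"z":0,"turn":0},{"x":0,"y":0,"z":0,"turn":0},{"x":0,"y":0,"z":0,"turn":0},{"x":0,"y":0,"z":0,"turn":0}]' 100
python3 -m crank '[{"x":0,"y":0,"z":0,"turn":0},{"x":0,"y":0,"z":0,"turn":0},{"x":0,"y":0,"z":0,"turn":0}]'
```

```text
time: 16.45
tool_pos: [0.5602, 0.1877, 0.1247]
tool_rot: [-0.0, 1.0, -0.024, 0.001]
contact_force: [2.1, 0.5, 3.1]
gripper_width: 0.786
grasp_force: 69.4
time: 16.95
tool_pos: [0.5591, 0.1875, 0.1239]
tool_rot: [0.0, 1.0, -0.024, -0.0]
contact_force: [0.3, -1.0, -1.4]
gripper_width: 1.001
grasp_force: 0.0
time: 17.25
tool_pos: [0.5594, 0.1876, 0.1243]
tool_rot: [0.0, 1.0, -0.024, 0.0]
contact_force: [0.0, -0.3, -0.8]
gripper_width: 1.001
grasp_force: 0.0
```

Open and free of contact. I retreat straight up, then move aside to look.

```bash
python3 -m crank '[{"x":0,"y":0,"z":-0.5,"turn":0},{"x":0,"y":0,"z":-1,"turn":0},{"x":0,"y":0,"z":-1.5,"turn":0},{"x":0,"y":0,"z":-2,"turn":0},{"x":0,"y":0,"z":-3,"turn":0}]'
python3 -m crank '[{"x":0,"y":0,"z":-4,"turn":0},{"x":0,"y":0,"z":-4,"turn":0},{"x":-2,"y":0,"z":-2,"turn":0},{"x":-4,"y":0,"z":0,"turn":0},{"x":-4,"y":0,"z":0,"turn":0}]'
python3 -m crank '[{"x":-3,"y":0,"z":0,"turn":0},{"x":-1,"y":0,"z":0,"turn":0},{"x":0,"y":0,"z":0,"turn":0},{"x":0,"y":0,"z":0,"turn":0},{"x":0,"y":0,"z":0,"turn":0}]'
python3 - <<'E'
from h import *
u=np.array([np.cos(np.radians(-2.65)),np.sin(np.radians(-2.65))]); v=np.array([-u[1],u[0]]); T=np.array([561.4,189.1]); o=[]
for n in("scene","top"):
  p,d=manip.grab_frame(n); C=cloud(n,d); q=(C[...,:2]*1000-T)@np.c_[u,v]
  m=(d>0)&(abs(C[...,2]-.152)<.006)&(abs(q[...,0])<100)&(abs(q[...,1])<45); P=np.c_[q[m],C[...,2][m]*1000]
  if len(P)>20:
    print(n,len(P),cv2.minAreaRect(np.float32(P[:,:2]))); A=np.c_[P[:,:2],np.ones(len(P))]; print("plane slopes deg",np.degrees(np.linalg.lstsq(A,P[:,2],rcond=None)[0][:2]),"z",np.median(P[:,2]))
  o.append(cv2.resize(p[130:340,170:450,::-1] if n=="scene" else p[100:310,130:410,::-1],(400,300),interpolation=cv2.INTER_CUBIC))
cv2.imwrite("pics/m7.png",np.hstack(o))
E
```

```text
time: 17.75
tool_pos: [0.5587, 0.1874, 0.2049]
tool_rot: [0.0, 1.0, -0.024, -0.001]
contact_force: [-0.5, -1.0, -0.8]
gripper_width: 1.002
grasp_force: 0.0
time: 18.25
tool_pos: [0.4592, 0.1923, 0.3074]
tool_rot: [-0.001, 1.0, -0.024, 0.002]
contact_force: [-0.2, 0.3, 0.5]
gripper_width: 1.0
grasp_force: 0.0
time: 18.75
tool_pos: [0.4205, 0.194, 0.3045]
tool_rot: [0.0, 1.0, -0.024, 0.0]
contact_force: [0.2, 0.4, 1.1]
gripper_width: 0.998
grasp_force: 0.0
scene 412 ((0.35195159912109375, 0.12942123413085938), (180.0811004638672, 71.2604751586914), 0.5003360509872437)
plane slopes deg [-0.00596499 -0.37890945] z 151.0463888390322
top 205 ((2.839752197265625, 0.09157943725585938), (181.7869415283203, 70.2037353515625), 1.13882577419281)
plane slopes deg [ 0.2690151  -0.93882147] z 151.4142012934614
```

View pics/m7.png

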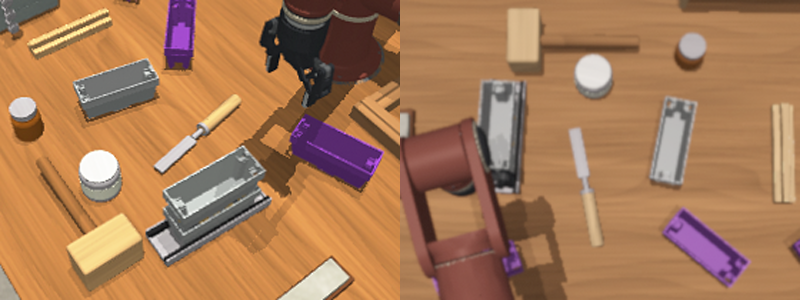

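The tote stands on the full one at crop (215,180), level to within the noise. Its rim is at 0.151 to 0.152, centred on the full tote to about 1 mm in both views, and the lower tote is unmoved at (117,85). Handing in.

```bash
python3 -c "
from plant import manip
print(manip.job_done())"
```

```text
the job is handed in; nothing more can be done
None
```

The upper tote was turned end for end and stacked on the full tote; it measured level with its feet fully home, was released gently, and the job is handed in at about 19 s.

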